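Load a paint test panel under the spring clip of the reading stage

ROBOT

A 6-joint arm with a two-finger parallel gripper is mounted at the origin on the work surface. World frame = base frame: x ahead of the robot, y to its left, z up, the work surface at z = 0. Lengths are in mm, angles in rad, forces in N, time in s.
With the tool pointing down it reaches from about 275 to 750 mm from the base axis. Payload 10.2 kg.
Tool frame: the origin (TCP) lies at the very end of the fingers, on their centre line; the grasp point (between the pads) lies 19 mm behind it (ctrl.hold_point_z is the distance from the TCP to the grasp point, in mm); z points along the fingers, y is the direction in which the jaws open and shut (so a half turn about z gives the same grasp; the last joint's range is limited). The gripper opens to 85 mm and grips with 20 to 120 N. Pads are 22 mm wide; open, the fingers measure 114 mm over their backs; the gripper's body (76 mm by 85 mm) begins 54 mm behind the grasp point. The pads swing forward as they close: fully open they stand 13 mm farther back than shut.
Start: joints at [0.961, 0.313, 1.498, -0, 1.331, -0.223], TCP at [198.057, 486.215, 231.294] pointing down, gripper open.
Joint ranges: [-2.94, 2.94], [-0.97, 2.17], [0.19, 2.56], [-1.23, 4.37], [0.02, 3.11], [-2.88, 2.88]. Speed limits (rad/s): [2.39, 2.39, 3.01, 3.14, 3.14, 3.14].

INTERFACE

Orientations are given as a unit quaternion [w, x, y, z].
In Python, from rig import readout, cams, workorder, spotter, ctrl gives the robot as it stands.
- The arm moves only by the tool step_arm, never from a script. Its argument "plan" is text: rows parted by semicolons, each of 5 numbers parted by spaces: the shift along the tool's x, y, z in cm, then the turn about the tool's z in degrees, then the opening in per cent of the stroke, from 0 (shut) to 100 (fully open). In form: x y z twist gripper; .... A call has 1 to 10 rows; each row is the pose to reach, as a shift and turn from the pose commanded when the call began, along the tool's axes at that moment; what a row does not reach only later rows make up. A row lasts 1/10 s, in which the tool goes at most 50 mm and 8.59 degrees, less where a joint would pass 70% of its speed; a pose out of reach is approached as far as the arm can. A call with a gripper value outside its range is refused whole. The fingers move at their own pace and stop on an object; "grip_force" is the grip in N (left out, the last holds). Time passes only in rows, so rows that repeat a pose let the fingers close. It gives the time, the measured TCP pose, the force and the opening at its end, in the units of the state.
- readout.sense(): the state, without advancing time (a new reading comes with each control period).
- cams.capture(name): name is "side" or "top" or "wrist"; returns (picture, depth): 400x640x3 uint8, red, green, blue; 400x640 float32, mm along the optical axis (not along the pixel's ray), 0 where there is no reading.
- cams.camera_info(name): a dict with "vfov" (degrees; the focal length in pixels is half the picture's height over the tangent of half this angle, whatever the lens; pixels are square), "cx", "cy" (the principal point, pixels), "k1" (the pictures are not rectified: a ray, as slopes to the right and down, at radius r is drawn at 1 + k1 r^2 times it, then the intrinsics apply), "rvec" (rotation vector, rad) and "tvec" (3), from world to camera coordinates, as OpenCV has them. Camera axes: x right, y down, z forward; pixel columns grow to the right and rows downward; lengths in mm; the calibration is good to about 2 mm. A picture is of the moment at which its call begins: read the wrist's pose just before it. camera_info takes no time and is no camera call; for the wrist camera it gives the pose at the moment of the call.
- workorder.finish_job(): hands the job in, once; it reports no verdict.
Trained networks look in the newest picture that a camera, given by its name, has taken for a name from the list of things; names that differ only in an ending like _2 or _b are one class to them, and where a whole thing is asked for, a point or a joint stands for the part that bears it (a point fixed in the world has none). Each returns a list of dicts, best first, with "conf" (0 to 1); they miss things now and then, are a little off and sometimes report something else, mostly with a low value. They report only what shows in the picture. A call takes as long as a camera call. They do not tell look-alikes from the thing itself.
- spotter.regions_of(camera, target): "pixels" (400x640 bool, what is visible of it) and "extent" ([centre column, centre row, width, height] in pixels, round what is visible of it).
The state is a dict: "time_s": time; "joints": joint angles; "dq": joint speeds; "tau": joint torques, N m; "eef_pos": TCP position; "ee_rot": TCP orientation; "force": force on the tool from outside, world axes, zero at the start; "wrist_torque": the same for the moment, N m; "grip_width": opening from 0.0 (shut) to 1.0 (fully open).
Only numpy, scipy, OpenCV 4.12 (cv2) and the standard library are available. Lean on these libraries where they do the work, as an engineer would, in place of code of your own. Each camera call takes 0.05 s, during which the arm holds its last target. There are 200 camera calls.

TASK

Load the test panel into the reading stage. With one fingertip hold down the clip's long press plate so that its jaw stays lifted, and meanwhile, with the other fingertip, push the panel holder by its upright tab along the channel, under the jaw, until it is fully home against the stop; only then let the clip come down on the panel and move clear. Do not lift the holder, do not let the jaw drag over the panel on the way, and leave everything else on the bench where it stands.

Things in the scene. Friction and masses are not known exactly. Their poses are not given: they have to be found in the camera images.
- stage: Fixed reading stage, grey base plate spanning x -165 to +80, y -45 to +100 mm. Origin: on the bench under the clip's jaw, on the channel's centre line. +x: push direction to the stop; +y: side of the clip's press plate; z up. Channel floor = base top, 20 mm above the bench. Guide rails 5 wide, 6 high at y = +-29 (53 between them). Hinge posts, tops at z = 40 mm, at (-153, 40) and (17, 40).
- stop (a point): Middle of the stop face against which the holder's front edge must come, at (30, 0, 22.5) mm in the stage's frame: the near face of a white block 45 mm along x, 100 mm along y, its top 45 mm above the bench.
- holder: Loose panel holder, 0.08 to 0.17 kg, in the channel short of the jaw: black plate 76 (x) x 50 (y) x 5 mm, grey test panel on top. Origin: centre of underside, +x towards the stop. Fully home its origin is at (-8, 0, 20) mm in the stage's frame; it starts 42 to 60 mm short of that (x -68 to -50). Slides with about 1 N.
- holder_tab (a point): Centre of the rear (-x) face of the holder's upright push tab, at (-38, 0, 15) mm in the holder's frame. The tab stands along the holder's rear edge: 34 mm wide (y), 6 mm thick (x), its top 25 mm above the holder's underside, so 45 mm above the bench.
- clip (a joint): Angle of the steel spring clip, rad: 0 at rest, jaw closed 0.5 mm above the channel floor, blocking it; 0.34 fully pressed (hard stop). Pressing the plate raises the jaw; above 0.15 it clears the 5 mm holder, 0.25 to 0.32 is a good range. Takes 2 N on the plate to start, 8 N at 0.34; springs back. On the holder it reads about 0.12. Hinge line parallel to stage x at y = 40, z = 34 mm.
- clip_press (a point): Centre of the top face of the clip's press plate: 116 mm long (stage x -145 to -29), 34 mm wide (14 to 48 mm out from the hinge line), at stage y about 71 mm. Press anywhere along it; a fingertip can slide along it. Outer edge tilted up 0.30 rad at rest, level at joint 0.30. This point is 40 mm above the bench at rest, 34 at joint 0.2, 31 at 0.30. Moves with the clip.
- clip_jaw (a point): Middle of the underside of the clip's jaw: a block 20 mm along stage x (-10 to +10) and 12 mm along y (-10 to +2), 20.5 mm above the bench when closed, on an arm 20 mm wide from the hinge line whose top is at 36 mm at rest and rises by up to 17 mm at the jaw end. Moves with the clip.
- touchup: Bystander: small bottle, 28 mm across, 65 high, beside the stage. Origin under its centre.
- mixcup: Bystander: white open mixing cup, 68 mm across, 80 high, beside the stage. Origin under its centre.
- pot: Bystander: small jar, 48 mm across, 45 high, on the press-plate side of the stage. Origin under its centre.
- tin: Bystander: blue paint tin, 86 mm across, 120 high, to the robot's left. Origin under its centre.
- tin2: Bystander: blue paint tin like the other, to the robot's right. Origin under its centre.
- spatula: Bystander: spatula lying to the robot's right. Origin under its middle.
- funnel: Bystander: red funnel standing mouth down, 90 mm across, 90 high, to the robot's left. Origin under its centre.
Not all that is in view belongs to the job. What is meant by the holder is not purple, and is the larger of those in its own colour.

How it is judged (in metres and radians):
On the way, in this order (a step that is already met when the one before it is completed fails the run):
1. the clip is held open by a fingertip while the holder is still short of the jaw (value of joint clip above 0.16 rad and contact force between the fingers and clip above 1 N and x of holder in the frame of stage below -0.045 m), for 0.2 s.
2. with the clip still held open, the holder has been pushed home against the stop (within 3 mm) (value of joint clip above 0.16 rad and contact force between the fingers and clip above 1 N and x of holder in the frame of stage above -0.011 m), for 0.1 s.
At the end, for the whole second after the job is handed in: The holder lies flat in the channel, within 3 mm of the stop, and the released clip rests on it (joint 0.08 to 0.17, pressing with more than 0.5 N), everything at rest (x of holder in the frame of stage between -0.011 and -0.005 m and y of holder in the frame of stage between -0.004 and 0.004 m and z of holder in the frame of stage between 0.018 and 0.022 m and angle between the x axis of holder and the x axis of stage, either way round below 0.08 rad and value of joint clip between 0.08 and 0.17 rad and contact force between clip and holder above 0.5 N and linear speed of holder below 0.01 m/s); the robot touches nothing.
It fails at once if the holder is lifted or tipped (its centre more than 8 mm off the channel floor, or tilted more than 0.2 rad) (z of holder in the frame of stage above 0.028 m or angle between holder's own z axis and vertical above 0.2 rad).
It fails at once if the jaw drags on the panel (more than 1 N between clip and holder) while the holder is partly under it but more than 4 mm from home (contact force between clip and holder above 1 N and x of holder in the frame of stage between -0.042 and -0.012 m).
It fails at once if a bystander is moved more than 20 mm (distance of any of touchup, mixcup, pot, tin, tin2, spatula, funnel from where it was at the start of the episode above 0.02 m).
It also fails if it takes over 38 s, if anything falls off the work surface, if the arm or the gripper's body presses on something with over 40 N, if the wrist force passes 120 N, or if a joint passes its speed limit or range.

## Working session

There is one attempt and no reset: what is moved stays moved. The work goes in short steps, Python scripts to look and compute and a tool call to move; the robot and the scene stay as the last step left them, time stands still between calls to the robot, and variables do not carry over. Pictures are saved under pics/ and viewed, about 8 in all and at most 12, crops included, and the job is handed in when it is done.

Besides the shell and the picture viewer there is one more tool, called as name(argument=value, ...), one argument or row to a line, values as JSON. step_arm: Moves the arm, as the interface text tells. Its arguments: {"type":"object","properties":{"plan":{"type":"string"},"grip_force":{"type":"number"}},"required":["plan"]}

```bash
ls; mkdir -p pics; cat > h.py <<'E'
import numpy as np, cv2
from rig import readout, cams, workorder, spotter, ctrl
def cam(n):
    i=cams.camera_info(n); f=200/np.tan(np.radians(i['vfov'])/2)
    R=cv2.Rodrigues(np.array(i['rvec'],float))[0]; return f,i['cx'],i['cy'],i['k1'],R,np.array(i['tvec'],float).ravel()
def K(c): return np.array([[c[0],0,c[1]],[0,c[0],c[2]],[0,0,1.]]),np.array([c[3],0,0,0.])
def unproj(c,uv,depth):   # depth along axis -> world
    k,d=K(c); p=cv2.undistortPoints(np.array(uv,float).reshape(-1,1,2),k,d).reshape(-1,2)
    z=np.array(depth,float).reshape(-1,1); P=np.hstack([p*z,z]); return (P-c[5])@c[4]
def proj(c,X):
    k,d=K(c); return cv2.projectPoints(np.array(X,float).reshape(-1,1,3),cv2.Rodrigues(c[4])[0],c[5],k,d)[0].reshape(-1,2)
def cloud(c,dep):
    v,u=np.mgrid[0:400,0:640]; return unproj(c,np.stack([u,v],-1).reshape(-1,2),dep.reshape(-1)).reshape(400,640,3)
E
python3 - <<'E'
from h import *
s=readout.sense(); print({k:np.round(v,3).tolist() for k,v in s.items()}, ctrl.hold_point_z)
ims=[]
for n in ["top","side"]:
    im,d=cams.capture(n); np.savez(f"{n}.npz",im=im,d=d); cv2.imwrite(f"pics/{n}0.png",im[...,::-1]); 
    c=cam(n); print(n,np.round(c[0],1),c[1:4],'campos',np.round(-c[4].T@c[5],0))
    for t in ["holder","stage","clip","pot","touchup","mixcup"]:
        r=spotter.regions_of(n,t)
        X=cloud(c,d)
        for q in r[:4]:
            m=q['pixels']&(d>0); print(t,round(q['conf'],2),np.round(q['extent']), np.round(np.median(X[m],0)) if m.any() else None)
E
```

```text
pics
{'time_s': 0.0, 'joints': [0.961, 0.313, 1.498, 0.0, 1.331, -0.223], 'dq': [-0.0, -0.001, 0.001, -0.001, -0.001, 0.001], 'tau': [-0.001, -41.227, -25.974, -0.0, 0.004, 0.0], 'eef_pos': [197.883, 485.993, 230.716], 'ee_rot': [-0.0, 0.192, 0.981, -0.001], 'force': [0.204, 0.256, -0.473], 'wrist_torque': [0.034, -0.02, -0.035], 'grip_width': 0.997} 18.700000000000003
top 423.3 (322.185164652671, 199.94819080943734, 0.036345518971237514) campos [ 332.   15. 1272.]
holder 0.96 [301. 195.  23.  31.] [589.  88.  25.]
holder 0.77 [293. 262.  20.  22.] [398. 102.   4.]
holder 0.73 [365. 228.  31.  26.] [ 497. -112.    6.]
clip 0.62 [285. 194.  46.  46.] [598. 154.  38.]
pot 0.47 [252. 180.  18.  20.] [637. 236.  43.]
touchup 0.48 [326. 212.   5.  14.] [541.  12.  44.]
mixcup 0.73 [300. 197.  26.  28.] [587.  86.  25.]
mixcup 0.72 [286. 194.  52.  42.] [598. 153.  38.]
mixcup 0.61 [356. 180.  24.  26.] [647. -82.  40.]
side 416.4 (328.1738582511329, 203.23253318864587, -0.02231379806603835) campos [ 410. 1021.  971.]
holder 0.8 [346. 191.  22.  15.] [ 494. -111.    5.]
holder 0.74 [370. 238.  19.  14.] [396. 105.   4.]
holder 0.67 [312. 223.  26.  20.] [584.  90.  25.]
holder 0.25 [307. 227.  38.  35.] [596. 152.  37.]
stage 0.6 [304. 228.  83.  73.] [615. 127.  21.]
clip 0.91 [308. 228.  39.  36.] [598. 149.  37.]
clip 0.35 [383. 342.  36.  36.] [337. 481.  24.]
pot 0.81 [286. 255.  12.  22.] [639. 248.  39.]
mixcup 0.83 [308. 184.  22.  30.] [634. -62.  55.]
```

View pics/top0.png

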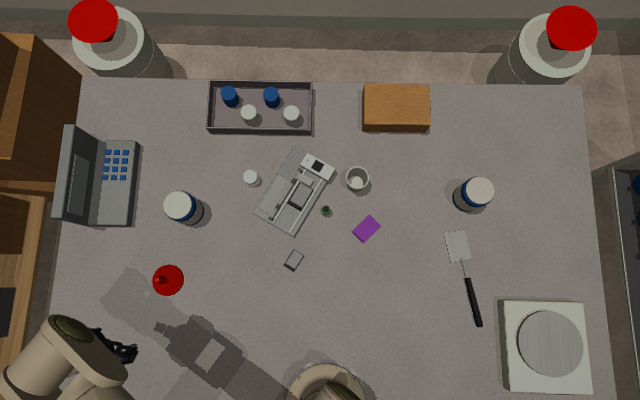

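View pics/side0.png

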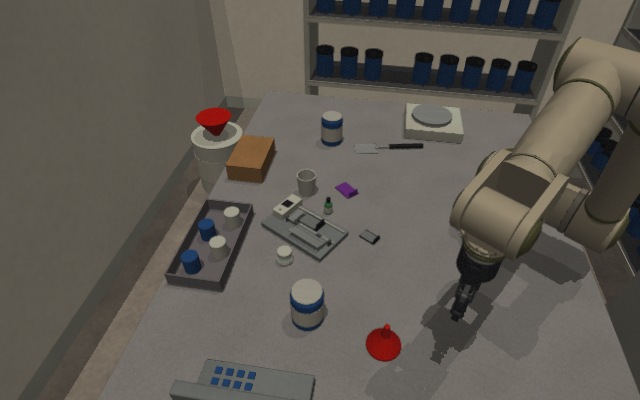

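Three candidates of the holder class in the top image: (301,195) grey, larger, in the stage channel; (293,262) grey, small, loose on the bench; (366,228) purple. The first fits: it is grey/black, the largest, and lies in the channel. I'll confirm it in a crop and fit the stage pose.

```bash
cat > fit.py <<'E'
from h import *
from scipy.optimize import minimize
def fitstage(X,valid,x0):
    P=X[valid]
    def loc(p,P): 
        c,s=np.cos(p[2]),np.sin(p[2]); d=P[:,:2]-p[:2]; return np.stack([d[:,0]*c+d[:,1]*s,-d[:,0]*s+d[:,1]*c],1)
    near=np.linalg.norm(P[:,:2]-np.array(x0[:2]),axis=1)<260; P=P[near]
    base=(P[:,2]>12)&(P[:,2]<34); blk=(P[:,2]>38)&(P[:,2]<52); low=P[:,2]<9
    def inside(q,a,b,c,d): # signed distance, positive inside
        return np.minimum.reduce([q[:,0]-a,b-q[:,0],q[:,1]-c,d-q[:,1]])
    sg=lambda t:1/(1+np.exp(-t/1.0))
    def cost(p):
        q=loc(p,P); ib=sg(inside(q,-165,80,-45,100)); ik=sg(inside(q,30,75,-50,50))
        return -(ib[base].sum()-ib[low].sum())-1.0*(ik[blk].sum()-ik[base].sum()*0.5-ik[low].sum()*.5)
    best=min((minimize(cost,[x0[0]+a,x0[1]+b,x0[2]+t],method='Nelder-Mead',options=dict(initial_simplex=None,xatol=.02,fatol=.01,maxiter=800)) for a in(-10,10) for b in(-10,10) for t in(-.1,.1)),key=lambda r:r.fun)
    return best.x,best.fun
def toworld(p,L):
    c,s=np.cos(p[2]),np.sin(p[2]); L=np.array(L,float).reshape(-1,3)
    return np.stack([p[0]+c*L[:,0]-s*L[:,1],p[1]+s*L[:,0]+c*L[:,1],L[:,2]],1)
def tostage(p,W):
    c,s=np.cos(p[2]),np.sin(p[2]); d=np.array(W,float)[:2]-p[:2]; return np.array([c*d[0]+s*d[1],-s*d[0]+c*d[1]])
def overlay(im,c,p,hx=None,sc=1):
    o=im[...,::-1].copy()
    def poly(L,col):
        q=proj(c,toworld(p,L)); cv2.polylines(o,[np.round(q).astype(int)],True,col,1)
    R=lambda a,b,e,f,z:[[a,e,z],[b,e,z],[b,f,z],[a,f,z]]
    poly(R(-165,80,-45,100,20),(0,0,255)); poly(R(30,75,-50,50,45),(255,0,0)); poly(R(-145,-29,54,88,40),(0,255,0))
    if hx is not None: poly(R(hx-38,hx+38,-25,25,25),(0,255,255)); poly(R(hx-38,hx-32,-17,17,45),(255,0,255))
    return o
E
python3 - <<'E'
from fit import *
for n in ["top","side"]:
    z=np.load(f"{n}.npz"); c=cam(n); X=cloud(c,z['d']); p,f=fitstage(X,z['d']>0,[620,110,-.55]); print(n,p,f)
    if n=="top":
        o=overlay(z['im'],c,p,-59)[130:280,230:380]; a=z['im'][130:280,230:380,::-1]
        cv2.imwrite("pics/crop0.png",cv2.resize(np.hstack([a[:,:130],o[:,:130]]),None,fx=3,fy=3,interpolation=cv2.INTER_CUBIC)); p0=p
s=readout.sense(); t=toworld(p0,[[-125,36,0]])[0]; print("target",t, "now",s['eef_pos'],tostage(p0,s['eef_pos']))
for w in ([637,236],[541,12],[640,-72]): print(tostage(p0,w))
E
```

```text
top [ 6.33210492e+02  6.36740386e+01 -5.12794402e-01] -2865.03951286342
side [ 6.30653629e+02  6.07861675e+01 -5.12869758e-01] -1936.148119091474
target [541.95048356 156.37037547   0.        ] now [198.07212876 486.21395607 231.29643454] [-586.47359159  154.70650709]
[-81.2434629 152.0200549]
[-54.99808228 -90.26733643]
[  72.47982212 -114.89219968]
```

View pics/crop0.png

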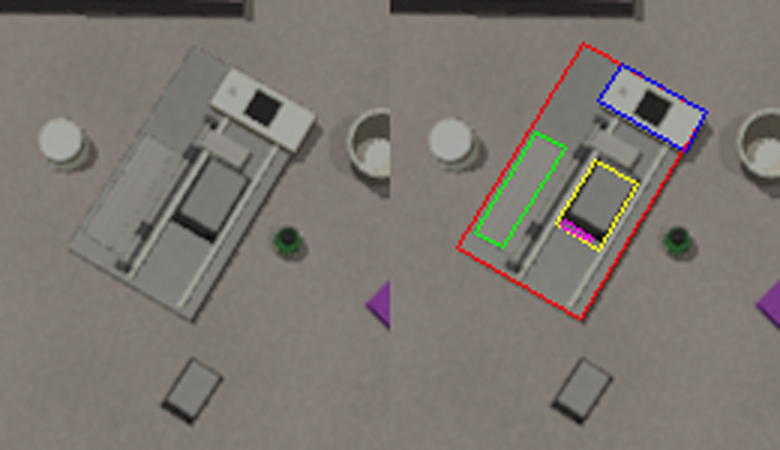

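The crop shows the stage with the large grey-topped black holder in its channel (yellow outline), the tab at its rear, and the clip jaw ahead of it. The small grey twin lies loose below and the purple one at right. The pose fit matches, so I move above the stage.

step_arm(
  plan="-44.2 -17.75 0 7.2 71; -44.2 -17.75 0 7.2 71; -44.2 -17.75 0 7.2 71; -44.2 -17.75 0 7.2 71; -44.2 -17.75 0 7.2 71; -44.2 -17.75 4 7.2 71; -44.2 -17.75 4 7.2 71; -44.2 -17.75 4 7.2 71; -44.2 -17.75 4 7.2 71; -44.2 -17.75 4 7.2 71",
)

```text
time_s: 1.7
eef_pos: [542.2, 152.3, 190.4]
ee_rot: [-0.0, 0.255, 0.967, -0.0]
force: [-0.4, 0.8, -0.5]
grip_width: 0.709
```

step_arm(
  plan="0 0 0 0 71; 0 0 0 0 71; 0 0 0 0 71",
)

```text
time_s: 2.0
eef_pos: [539.9, 155.9, 191.6]
ee_rot: [0.0, 0.253, 0.967, 0.0]
force: [-0.5, -0.1, -0.1]
grip_width: 0.711
```

```bash
cat >> fit.py <<'E'
from scipy.spatial.transform import Rotation as Ro
def state(p):
    s=readout.sense(); q=s['ee_rot']; R=Ro.from_quat([q[1],q[2],q[3],q[0]]).as_matrix()
    e=np.array(s['eef_pos']); yaw=np.degrees(np.arctan2(R[1,1],R[0,1])-p[2])-90
    print("t",round(s['time_s'],2),"stage xy",np.round(tostage(p,e),1),"z",round(e[2],1),"twist needed(deg,+tool)",round(yaw,2),"tilt",np.round(R[:,2],3),"F",np.round(s['force'],1),"w",round(s['grip_width'],3))
    c,sn=np.cos(p[2]),np.sin(p[2]); S=np.array([[c,-sn],[sn,c]]); print(" tool x,y in stage",np.round((S.T@R[:2,:2]).T,3).tolist(), "Fstage",np.round(S.T@np.array(s['force'])[:2],1)); return s
E
python3 - <<'E'
from fit import *
p0=[632,62.2,-.5128]; state(p0)
c=cam("wrist"); im,d=cams.capture("wrist"); np.savez("wrist.npz",im=im,d=d); X=cloud(c,d)
p,f=fitstage(X,d>0,p0); print(p,f, 'campos',-c[4].T@c[5])
cv2.imwrite("pics/w1.png",overlay(im,c,p,-58))
E
```

```text
t 2.0 stage xy [-126.2   36.5] z 191.6 twist needed(deg,+tool) 0.08 tilt [ 0.  0. -1.] F [-0.5 -0.1 -0.1] w 0.711
 tool x,y in stage [[-1.0, -0.001], [-0.001, 1.0]] Fstage [-0.3 -0.3]
[ 6.31476631e+02  6.32627356e+01 -5.10236949e-01] -16619.37780030829 campos [465.51740978 197.96262567 333.59079803]
```

View pics/w1.png

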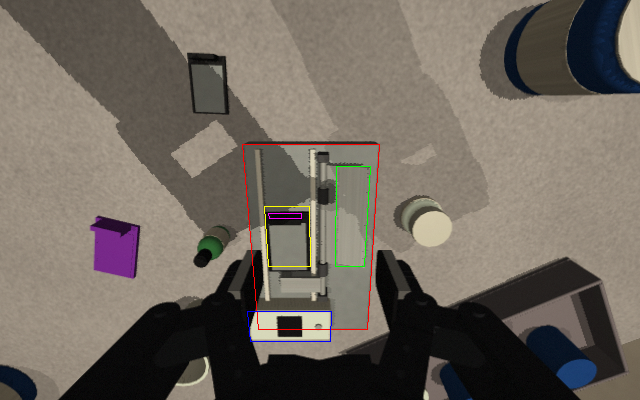

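The wrist view shows the fit on the stage (red), with the holder at about (288,240) and its tab at row ~213. The press plate (green) is free. I read the tab position from depth.

```bash
python3 - <<'E'
from fit import *
p=[631.5,63.0,-.511]
for n in ["wrist","top","side"]:
    z=np.load(f"{n}.npz"); 
    if n=="wrist":
        # pose unchanged since the picture
        c=cam(n)
    else: c=cam(n)
    X=cloud(c,z['d']); V=X[z['d']>0]
    cc,s=np.cos(p[2]),np.sin(p[2]); d=V[:,:2]-p[:2]; L=np.stack([d@[cc,s],d@[-s,cc],V[:,2]],1)
    def rep(t,m): 
        q=L[m]; print(n,t,len(q),np.round(np.percentile(q,[2,50,98],axis=0),1).tolist() if len(q)>3 else '')
    ch=(abs(L[:,1])<22)&(L[:,0]>-125)&(L[:,0]<-12)
    rep("tab",ch&(L[:,2]>39)&(L[:,2]<50)); rep("panel",ch&(L[:,2]>23)&(L[:,2]<30))
    rep("plate",(abs(L[:,1]-71)<14)&(L[:,0]>-140)&(L[:,0]<-34)&(L[:,2]>28)&(L[:,2]<60))
    rep("stop",(L[:,0]>15)&(L[:,0]<100)&(abs(L[:,1])<60)&(L[:,2]>41)&(L[:,2]<50)); rep("floor",(abs(L[:,1])<22)&(L[:,0]>-160)&(L[:,0]<-115))
E
```

```text
wrist tab 222 [[-88.9, -16.7, 39.5], [-86.8, -0.5, 44.1], [-83.0, 16.2, 45.4]]
wrist panel 1870 [[-88.4, -21.2, 23.5], [-47.9, 0.4, 24.8], [-14.3, 21.2, 26.7]]
wrist plate 2437 [[-138.1, 57.6, 35.3], [-91.3, 71.3, 40.0], [-36.6, 84.4, 44.4]]
wrist stop 2401 [[29.4, -44.9, 41.8], [49.3, 1.6, 44.4], [72.6, 47.4, 46.4]]
wrist floor 14719 [[-152.1, -21.3, 18.9], [-138.2, -4.3, 253.4], [-117.4, 20.7, 281.8]]
top tab 26 [[-87.5, -15.9, 39.8], [-84.4, -1.5, 44.5], [-81.3, 15.3, 49.0]]
top panel 269 [[-107.8, -20.5, 23.1], [-49.4, 0.1, 25.6], [-13.7, 20.5, 29.6]]
top plate 345 [[-137.9, 57.9, 33.7], [-88.0, 71.1, 40.3], [-36.3, 84.3, 47.0]]
top stop 455 [[30.6, -47.2, 41.2], [51.8, 0.2, 45.1], [74.2, 48.2, 49.4]]
top floor 220 [[-158.9, -20.9, 14.7], [-137.5, 0.4, 19.4], [-115.6, 20.9, 24.6]]
side tab 25 [[-90.7, -17.7, 39.6], [-86.2, 0.6, 43.7], [-81.8, 16.3, 47.1]]
side panel 168 [[-90.8, -21.1, 23.2], [-49.4, 1.6, 25.6], [-15.7, 21.3, 28.7]]
side plate 185 [[-137.7, 58.0, 35.4], [-88.2, 70.9, 40.4], [-37.6, 84.5, 45.8]]
side stop 277 [[28.3, -47.1, 41.3], [49.1, 4.5, 44.5], [72.0, 47.0, 48.4]]
side floor 140 [[-158.4, -20.9, 16.4], [-137.1, -1.0, 19.5], [-115.9, 20.5, 23.3]]
```

step_arm(
  plan="-1 0 3 0 71; -1 0 6 0 71; -1 0 9 0 71; -1 0 11.5 0 71; -1 0 13.5 0 71; -1 0 14.5 0 71; -1 0 14.5 0 71; -1 0 14.5 0 71",
)

```text
time_s: 2.85
eef_pos: [549.6, 150.6, 47.4]
ee_rot: [0.001, 0.253, 0.967, 0.0]
force: [0.5, -0.1, 0.1]
grip_width: 0.706
```

```bash
python3 - <<'E'
from fit import *
p=[631.5,63.0,-.511]; state(p)
c=cam("wrist"); im,d=cams.capture("wrist"); cv2.imwrite("pics/w2.png",im[...,::-1])
E
```

```text
t 2.85 stage xy [-114.3   36.3] z 47.4 twist needed(deg,+tool) -0.05 tilt [ 0.002  0.    -1.   ] F [ 0.5 -0.1  0.1] w 0.706
 tool x,y in stage [[-1.0, 0.001], [0.001, 1.0]] Fstage [0.5 0.2]
```

View pics/w2.png

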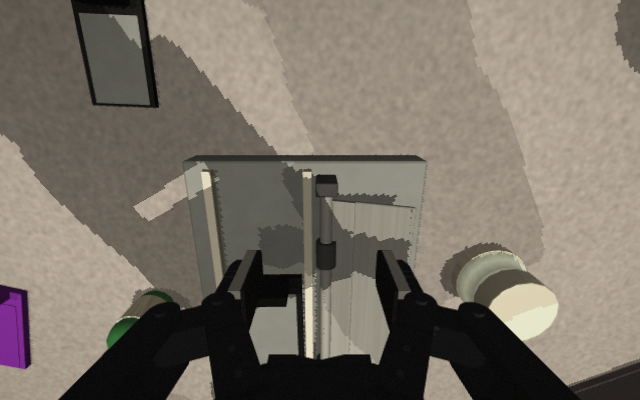

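The fingers straddle the hinge rod: the left one (≈248,275) is in the channel behind the tab, the right one (≈390,275) over the press plate. I go down by force.

step_arm(
  plan="0 0 0.4 0 71; 0 0 0.8 0 71; 0 0 1.0 0 71; 0 0 1.0 0 71",
)

```text
time_s: 3.3
eef_pos: [549.0, 150.2, 36.0]
ee_rot: [-0.0, 0.253, 0.967, -0.0]
force: [1.2, -0.6, -0.3]
grip_width: 0.71
```

step_arm(
  plan="0 0 0.2 0 71; 0 0 0.4 0 71; 0 0 0.4 0 71",
)

```text
time_s: 3.6
eef_pos: [549.5, 150.4, 32.5]
ee_rot: [0.0, 0.253, 0.967, 0.0]
force: [0.4, 2.5, 3.3]
grip_width: 0.711
```

step_arm(
  plan="0 0 0.2 0 71; 0 0 0.4 0 71; 0 0 0.4 0 71",
)

```text
time_s: 3.9
eef_pos: [549.5, 150.4, 28.4]
ee_rot: [0.0, 0.253, 0.967, 0.0]
force: [0.3, 3.5, 5.0]
grip_width: 0.704
```

```bash
cat >> fit.py <<'E'
def locs(n,p,d):
    c=cam(n); X=cloud(c,d); V=X[d>0]; cc,s=np.cos(p[2]),np.sin(p[2]); q=V[:,:2]-np.array(p[:2]); return np.stack([q@[cc,s],q@[-s,cc],V[:,2]],1)
def clipang(p):
    for n in ("top","side","wrist"):
        im,d=cams.capture(n); L=locs(n,p,d)
        for a,b in ((-142,-128),(-95,-33)):
            m=(abs(L[:,1]-71)<14)&(L[:,0]>a)&(L[:,0]<b)&(L[:,2]>22)&(L[:,2]<52); q=L[m]
            if len(q)<25: continue
            k=np.polyfit(q[:,1]-71,q[:,2],1); r=abs(q[:,2]-np.polyval(k,q[:,1]-71)); m2=r<3*np.median(r)
            k=np.polyfit(q[m2,1]-71,q[m2,2],1); print(n,(a,b),len(q),"slope",round(k[0],3),"z@71",round(k[1],1),"angle~",round(.30-np.arctan(k[0]),3))
        m=(L[:,2]>38)&(L[:,2]<50)&(abs(L[:,1])<17)&(L[:,0]>-100)&(L[:,0]<-25)
        if m.sum()>8: print(n,"tab?",m.sum(),np.round(np.percentile(L[m,0],[5,50,95]),1))
        cv2.imwrite(f"pics/last_{n}.png",im[...,::-1])
E
python3 - <<'E'
from fit import *
p=[631.5,63.0,-.511]; state(p); clipang(p)
a=cv2.imread("pics/last_side.png")[170:290,240:400]; cv2.imwrite("pics/s3.png",cv2.resize(a,None,fx=5,fy=5,interpolation=cv2.INTER_CUBIC))
E
```

```text
t 3.9 stage xy [-114.3   36.2] z 28.4 twist needed(deg,+tool) -0.09 tilt [ 0.001  0.    -1.   ] F [0.3 3.5 5. ] w 0.704
 tool x,y in stage [[-1.0, 0.002], [0.002, 1.0]] Fstage [-1.4  3.2]
top tab? 14 [-87.  -84.5 -81.2]
side (-142, -128) 27 slope 0.132 z@71 33.1 angle~ 0.169
side (-95, -33) 113 slope 0.092 z@71 33.3 angle~ 0.209
wrist (-142, -128) 1383 slope 0.093 z@71 33.3 angle~ 0.207
wrist (-95, -33) 1804 slope 0.093 z@71 33.2 angle~ 0.208
wrist tab? 539 [-89.  -87.7 -83.1]
```

View pics/s3.png

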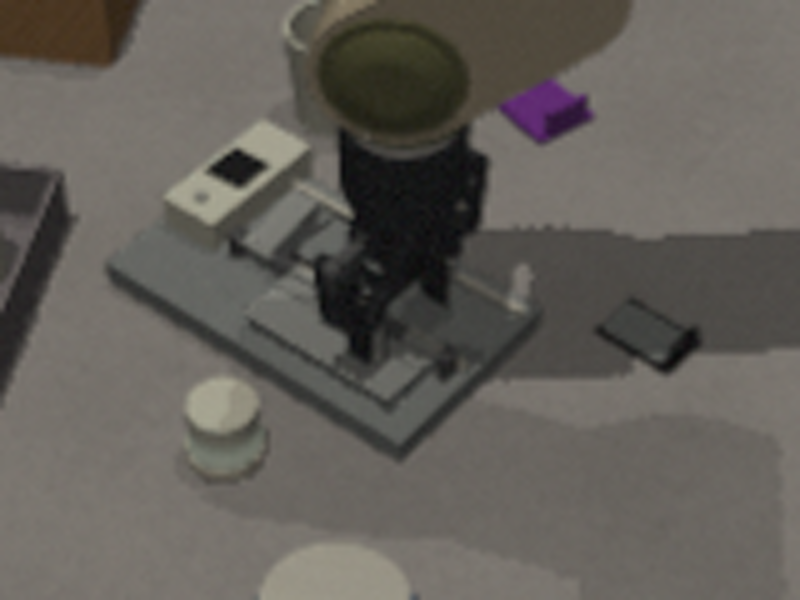

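The wrist depth gives a clip angle of about 0.208, the plate is held and the holder has not moved. I press 2.5 mm further, then push.

step_arm(
  plan="0 0 0.15 0 71; 0 0 0.25 0 71; 0 0 0.25 0 71; 0 0 0.25 0 71",
)

```text
time_s: 4.45
eef_pos: [549.5, 150.5, 26.2]
ee_rot: [0.0, 0.253, 0.967, 0.0]
force: [-0.4, 3.4, 7.1]
grip_width: 0.714
```

step_arm(
  plan="-0.4 0 0 0 71; -0.8 0 0 0 71; -1.2 0 0 0 71; -1.5 0 0 0 71; -1.8 0 0 0 71; -2.1 0 0 0 71; -2.4 0 0 0 71; -2.4 0 0 0 71",
)

```text
time_s: 5.25
eef_pos: [569.5, 138.5, 25.8]
ee_rot: [-0.001, 0.253, 0.967, -0.0]
force: [-4.0, 1.9, 7.7]
grip_width: 0.71
```

```bash
python3 - <<'E'
from fit import *
p=[631.5,63.0,-.511]; state(p); clipang(p)
E
```

```text
t 5.25 stage xy [-91.   35.5] z 25.8 twist needed(deg,+tool) -0.07 tilt [-0.002  0.    -1.   ] F [-4.   1.9  7.7] w 0.71
 tool x,y in stage [[-1.0, 0.001], [0.001, 1.0]] Fstage [-4.4 -0.3]
side (-142, -128) 33 slope 0.004 z@71 31.1 angle~ 0.296
side (-95, -33) 106 slope 0.035 z@71 30.7 angle~ 0.265
side tab? 26 [-98.2 -84.9 -77.5]
wrist (-142, -128) 1596 slope 0.01 z@71 30.6 angle~ 0.29
wrist (-95, -33) 2449 slope 0.005 z@71 30.6 angle~ 0.295
wrist tab? 759 [-99.5 -81.5 -76.2]
```

step_arm(
  plan="-0.3 0 0 0 71; -0.6 0 0 0 71; -0.9 0 0 0 71; -1.2 0 0 0 71; -1.5 0 0 0 71; -1.8 0 0 0 71; -2.1 0 0 0 71; -2.4 0 0 0 71; -2.7 0 0 0 71; -2.7 0 0 0 71",
)

```text
time_s: 6.4
eef_pos: [593.0, 125.3, 25.9]
ee_rot: [-0.001, 0.253, 0.967, -0.0]
force: [-4.5, 2.1, 7.5]
grip_width: 0.708
```

```bash
python3 - <<'E'
from fit import *
p=[631.5,63.0,-.511]; state(p); clipang(p)
E
```

```text
t 6.4 stage xy [-64.1  35.6] z 25.9 twist needed(deg,+tool) -0.07 tilt [-0.002  0.    -1.   ] F [-4.5  2.1  7.5] w 0.708
 tool x,y in stage [[-1.0, 0.001], [0.001, 1.0]] Fstage [-5.  -0.4]
side (-142, -128) 35 slope 0.033 z@71 30.6 angle~ 0.267
side (-95, -33) 124 slope -0.038 z@71 31.9 angle~ 0.338
side tab? 30 [-75.7 -60.1 -49.1]
wrist (-142, -128) 1913 slope 0.002 z@71 30.6 angle~ 0.298
wrist (-95, -33) 4288 slope 0.009 z@71 31.0 angle~ 0.291
wrist tab? 974 [-76.6 -60.  -49.4]
```

View pics/last_wrist.png

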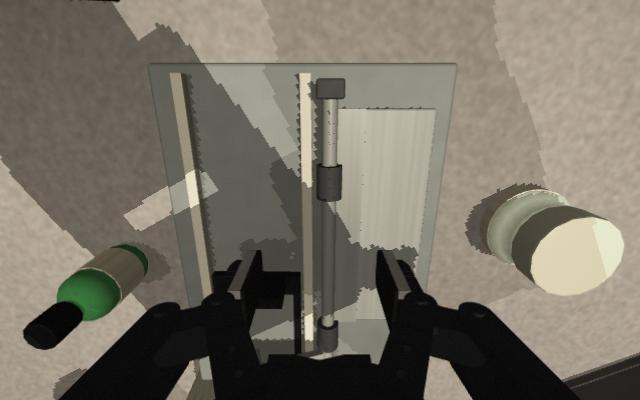

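The channel and plate are clear, and the holder's tab (≈270,290) sits just ahead of the left finger. About 7 mm remain, so I go in gently and watch the force.

step_arm(
  plan="-0.15 0 0 0 71; -0.3 0 0 0 71; -0.45 0 0 0 71; -0.55 0 0 0 71; -0.55 0 0 0 71",
)

```text
time_s: 7.05
eef_pos: [597.5, 122.8, 25.8]
ee_rot: [-0.001, 0.253, 0.967, -0.0]
force: [-4.8, 3.5, 8.2]
grip_width: 0.709
```

step_arm(
  plan="-0.1 0 0 0 71; -0.2 0 0 0 71; -0.2 0 0 0 71",
)

```text
time_s: 7.35
eef_pos: [599.2, 121.8, 25.9]
ee_rot: [-0.001, 0.253, 0.967, -0.0]
force: [-4.9, 2.7, 8.9]
grip_width: 0.713
```

step_arm(
  plan="-0.1 0 0 0 71; -0.2 0 0 0 71; -0.2 0 0 0 71",
)

```text
time_s: 7.65
eef_pos: [600.1, 121.4, 25.8]
ee_rot: [-0.003, 0.253, 0.967, -0.0]
force: [-11.0, 5.7, 12.3]
grip_width: 0.712
```

The force along the channel jumped from 5 to 12 N at finger front ≈ -45, so the holder is home. I hold briefly, back off the tab, and let the clip down slowly.

step_arm(
  plan="0 0 0 0 71; 0 0 0 0 71; 0 0 0 0 71",
)

```text
time_s: 7.95
eef_pos: [600.1, 121.4, 25.8]
ee_rot: [-0.002, 0.253, 0.967, -0.0]
force: [-9.9, 4.8, 11.0]
grip_width: 0.709
```

```bash
cat > hold.py <<'E'
from fit import *
p=[631.5,63.0,-.511]; state(p)
im,d=cams.capture("wrist"); L=locs("wrist",p,d)
m=(L[:,2]>41)&(L[:,2]<48)&(abs(L[:,1])<20)&(L[:,0]>-60)&(L[:,0]<-25); q=L[m]
print("tab",m.sum(),np.round(np.percentile(q[:,0],[2,50,98]),1),np.round(np.percentile(q[:,1],[2,98]),1))
for lo,hi in ((-17,-10),(8,17)):
    k=q[(q[:,1]>lo)&(q[:,1]<hi)]; print(lo,len(k),np.round(np.percentile(k[:,0],[5,50,95]),1) if len(k)>3 else '')
E
python3 hold.py
```

```text
t 7.95 stage xy [-56.   35.5] z 25.8 twist needed(deg,+tool) -0.08 tilt [-0.005  0.001 -1.   ] F [-9.9  4.8 11. ] w 0.709
 tool x,y in stage [[-1.0, 0.001], [0.001, 1.0]] Fstage [-11.   -0.6]
tab 430 [-58.5 -45.4 -40.2] [ 4.6 16.5]
-17 0 
8 250 [-46.8 -44.5 -40.6]
```

The tab's rear face reads -46 to -47 mm (home is -46), so I release.

step_arm(
  plan="0.2 0 0 0 71; 0.5 0 0 0 71; 0.8 0 0 0 71; 0.8 0 -0.3 0 71; 0.8 0 -0.6 0 71; 0.8 0 -0.9 0 71; 0.8 0 -1.2 0 71; 0.8 0 -1.8 0 71; 0.8 0 -3 0 71; 0.8 0 -5 0 71",
)

```text
time_s: 9.0
eef_pos: [594.3, 124.4, 75.9]
ee_rot: [-0.001, 0.253, 0.967, -0.0]
force: [0.8, -0.4, 0.6]
grip_width: 0.711
```

step_arm(
  plan="0 0 -3 0 71; 2 0 -7 0 71; 5 0 -11 0 71; 5 0 -14 0 71; 5 0 -14 0 71; 5 0 -14 0 71",
)

```text
time_s: 9.6
eef_pos: [551.3, 149.0, 216.4]
ee_rot: [0.0, 0.253, 0.967, 0.0]
force: [-0.2, -0.3, -0.2]
grip_width: 0.71
```

```bash
sed -i 's/>-60)&(L\[:,0\]<-25/>-70)\&(L[:,0]<-25/' hold.py; python3 hold.py; python3 - <<'E'
from fit import *
p=[631.5,63.0,-.511]; clipang(p)
for n,t0 in (("top",np.load("top.npz")),("side",np.load("side.npz"))):
    print(n)
a=cv2.imread("pics/last_wrist.png"); cv2.imwrite("pics/w9.png",a)
E
```

```text
t 9.6 stage xy [-112.    35.8] z 216.4 twist needed(deg,+tool) -0.08 tilt [ 0.001  0.    -1.   ] F [-0.2 -0.3 -0.2] w 0.71
 tool x,y in stage [[-1.0, 0.001], [0.001, 1.0]] Fstage [-0.  -0.4]
tab 166 [-47.3 -44.4 -41. ] [-17.7  15.3]
-17 35 [-47.1 -44.5 -41.1]
8 39 [-47.  -44.4 -41.2]
top tab? 27 [-45.8 -42.7 -40.1]
side (-142, -128) 28 slope 0.16 z@71 36.4 angle~ 0.142
side (-95, -33) 120 slope 0.185 z@71 36.9 angle~ 0.117
side tab? 26 [-49.4 -45.3 -41. ]
wrist (-142, -128) 327 slope 0.189 z@71 36.2 angle~ 0.113
wrist (-95, -33) 1181 slope 0.189 z@71 36.2 angle~ 0.113
wrist tab? 194 [-46.9 -45.1 -41.1]
top
side
```

View pics/w9.png

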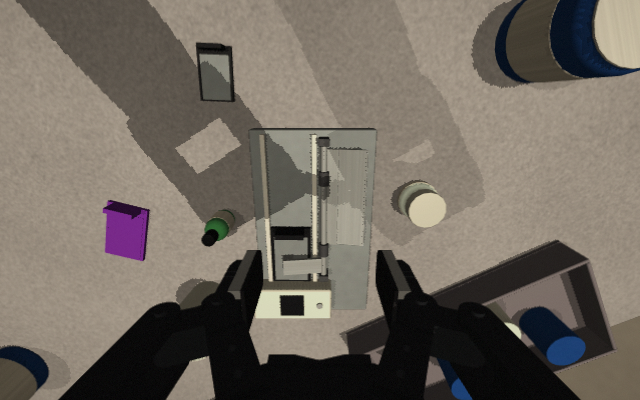

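The wrist view shows the holder (≈291,250) against the white stop block, with the jaw resting on its panel. The bystanders still in view stand where they were. I hand it in.

```bash
python3 -c "
from rig import workorder; print(workorder.finish_job())"
```

```text
the job is handed in; nothing more can be done
None
```

The holder is home against the stop, the clip is down on the panel, and the arm is clear. I handed the job in at about 10 s of the 38 s allowed; no verdict was reported.

**What I did:** One fingertip held the press plate down at a clip angle of about 0.29 rad. The other pushed the larger grey holder about 43 mm by its tab, until the force along the channel jumped from 5 to 12 N at the stop. Then I backed 8 mm off the tab, let the clip down slowly and moved the arm up out of the way.

**Last checks:**
- **Holder position:** the tab's rear face reads -46 to -47 mm (home is -46), the same on both sides, so the holder sits straight.
- **Clip angle:** 0.113 rad from the wrist camera, where about 0.12 is expected. The side camera read 0.117 and 0.142 but is noisier.
- **Contact:** the tool force is about zero, so the robot touches nothing.
- **Bystanders:** those in the final wrist picture look unmoved. I did not measure their positions, and not all of them were in that view.

No check failed. The tab readings are only good to about 1 mm, and I could not measure the force of the clip on the panel directly.

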